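# Put the steel parallels back in their rack

### The job

Two ground steel parallels are still standing loose on the tapping table. Slide each one back, standing on edge, into the slot of the rack that fits its thickness closely (not a wider one it would be loose in) and push it fully home against the stop bar at the back. Leave the third parallel in the rack and the other things on the table where they are.

Things in the scene. Friction and masses are not known exactly. Their poses are not given: they have to be found in the camera images.
- parallel12_centre (a point): centre of the thinner loose steel parallel: a bright ground bar 120 mm long (its x), 12 mm thick (its y) and 40 mm high (its z), about 0.4 kg, with five dark holes through its sides; it stands on edge on the table, this point 20 mm above its underside. Both ends are alike. Some 2 to 6 N slide it over the table
- parallel18_centre (a point): centre of the thicker loose steel parallel: the same bar, 120 mm long (its x), 18 mm thick (its y), 40 mm high (its z), about 0.6 kg, standing on edge; this point is 20 mm above its underside. Some 3 to 8 N slide it over the table
- rack: grey steel rack screwed to the table, four slots side by side at 44 mm pitch, all facing one way, in an order that changes. Origin: middle of the line of mouths, on the table; x points into the slots. Two dark straps cross over the slots at x = 41 to 59 and 89 to 107 mm, underside 45, top 50 mm above the table: parallels go in from the mouth, under them. Stop bar, 32 mm high, at x = 110 mm
- slot14: slot of 14 mm clear width, for the 12 mm parallel: two grey rails 45 mm high with rounded noses (6 to 15 mm thick rails, half that as lead-in); its floor is the table top. Origin: middle of the mouth (at the tips of the noses) on the table; x into the slot, z up. Against the stop bar (x = 110 mm) a parallel's centre is at x = 50 mm, y = 0, its tail 10 mm proud of the mouth
- slot20: the rack's slot of 20 mm clear width, for the 18 mm parallel; otherwise like slot14, same origin and axes
- slot26: the rack's slot of 26 mm clear width; it already holds the 24 mm parallel
- slot32: the rack's slot of 32 mm clear width, empty; its parallel is in use elsewhere, and both loose ones would be loose in it
- parallel24: the third parallel, 120 x 24 x 40 mm, stored in slot26 (origin: centre of its underside); it stays there
- workplate: bystander: drilled aluminium plate 60 x 120 x 20 mm lying on the table on the robot's side of the rack, to the right; origin: centre of its underside
- twrench: bystander: steel T-handled tap wrench lying on the table, 195 mm long, cross bar 110 mm; origin: at the middle of its shank, on the table
- stepblock: bystander: dark stepped clamping block, 66 x 30 mm, 52 mm high; origin: centre of its underside
- collet: bystander: black tap collet standing upright, 45 mm across, 60 mm high; origin: centre of its underside
- brush: bystander: hand brush 190 mm long lying on the table; origin: on the table under its middle
Things that resemble listed ones, but are neither listed nor needed, are in the scene too. What is shaped like the part that bears parallel18_centre but brown is not meant.

How it is judged:
At the end, for the whole second after the job is handed in: the 12 mm parallel stands on edge on the slot floor in the 14 mm slot and the 18 mm parallel in the 20 mm slot, each pushed home to within 4 mm of the stop bar, upright, at rest and let go; the 24 mm parallel is still in its own slot, no more than 7 mm from the stop bar (x of parallel12_centre in the frame of slot14 between 0.046 and 0.054 m and y of parallel12_centre in the frame of slot14 between -0.004 and 0.004 m and height (world z) of each of parallel12_centre, parallel18_centre below 0.023 m and angle between the z axis of parallel12_centre and the z axis of slot14, either way round below 0.2 rad and linear speed of each of parallel12, parallel18 below 0.01 m/s and x of parallel18_centre in the frame of slot20 between 0.046 and 0.054 m and y of parallel18_centre in the frame of slot20 between -0.004 and 0.004 m and angle between the z axis of parallel18_centre and the z axis of slot20, either way round below 0.2 rad and x of parallel24 in the frame of slot26 between 0.043 and 0.054 m); the robot touches nothing.
It fails at once if the stored 24 mm parallel was taken out or knocked out of place (over 20 mm) (distance of parallel24 from where it was at the start of the episode above 0.02 m).
It fails at once if the drilled plate, tap wrench, step block or brush was pushed away (over 25 mm) (distance of any of workplate, twrench, stepblock, brush from where it was at the start of the episode above 0.025 m).
It fails at once if the collet was pushed away (over 25 mm) or knocked over (distance of collet from where it was at the start of the episode above 0.025 m or angle between collet's own z axis and vertical above 0.7 rad).
It also fails if it takes over 72 s, if anything falls off the work surface, if the arm or the gripper's body presses on something with over 40 N, if the wrist force passes 120 N, or if a joint passes its speed limit or range.

### The arm

A 6-joint arm with a two-finger parallel gripper is mounted at the origin on the work surface. World frame = base frame: x ahead of the robot, y to its left, z up, the work surface at z = 0. Lengths are in m, angles in rad, forces in N, time in s.
With the tool pointing down it reaches from about 0.4 to 0.825 m from the base axis. Payload 7 kg.
Tool frame: the origin (TCP) lies between the finger pads; the fingertips stand arm.nose_length ahead of it and the grasp point (between the pads) is the TCP (arm.nose_length is the distance from the TCP to the fingertips, in m); x points along the fingers, z is the direction in which the jaws open and shut, and the axes are right-handed (so a half turn about x gives the same grasp; the last joint's range is limited). The gripper opens to 88 mm and grips with 3 to 60 N. Pads are 19 mm wide; open, the fingers measure 130 mm over their backs; the gripper's body (78 mm by 193 mm) begins 47 mm behind the grasp point.
Start: joints at [-1.048, 0.359, 0.012, 0, -1.224, -0.288], TCP at [0.157, -0.656, 0.246] pointing down, gripper open.
Joint ranges: [-3.07, 3.07], [-1.43, 2.12], [-1.02, 1.25], [-3.03, 1.67], [-3.05, -0], [-3.03, 3.03]. Speed limits (rad/s): [2.39, 2.39, 3.01, 3.14, 3.14, 3.14].

### API

Orientations are given as [roll, pitch, yaw] about the fixed x, y, z axes, in that order (R = Rz(yaw) Ry(pitch) Rx(roll)).
In Python, from station import arm, viewer, spotter gives the robot as it stands.
- The arm moves only by the shell command python3 -m handwheel 'ROWS' [FORCE]. ROWS is a JSON object of lists of equal length, an entry for each row: "gripper": the gripper command: -1 is shut, 1 is fully open, values between are in proportion; "travel": the shift along the world's x, y, z each as a share of 500 mm, from -1 to 1, a list of three; "spin": the turn about the world's z as a share of 45 degrees, from -1 to 1. A call has 1 to 20 rows; each row is the pose to reach, as a shift and turn from the pose commanded when the call began; what a row does not reach only later rows make up. A row lasts 1/10 s, in which the tool goes at most 50 mm and 8.59 degrees, less where a joint would pass 70% of its speed; a pose out of reach is approached as far as the arm can. A call with a number of a shift or a turn outside -1 to 1 is refused whole. A call with a gripper value outside its range is refused whole. The fingers move at their own pace and stop on an object; FORCE is the grip in N (left out, the last holds). Time passes only in rows, so rows that repeat a pose let the fingers close. It gives the time, the measured TCP pose, the force and the opening at its end, in the units of the state.
- arm.get_state(): the state, without advancing time (a new reading comes with each control period).
- viewer.grab_frame(name): name is "scene" or "top" or "wrist"; returns a dict with "pixels" (400x640x3 uint8, blue, green, red), "fx", "fy", "cx", "cy" (pixels), "eye" and "attitude" of the camera in the world. Camera axes: x right, y down, z forward; pixel columns grow to the right and rows downward; lengths in m; the calibration is good to about 2 mm. A picture is of the moment at which its call begins. There is no depth.
- arm.job_done(): hands the job in, once; it reports no verdict.
Trained networks look in the newest picture that a camera, given by its name, has taken for a name from the list of things; names that differ only in an ending like _2 or _b are one class to them, and where a whole thing is asked for, a point or a joint stands for the part that bears it (a point fixed in the world has none). Each returns a list of dicts, best first, with "conf" (0 to 1); they miss things now and then, are a little off and sometimes report something else, mostly with a low value. They report only what shows in the picture. A call takes as long as a camera call. They do not tell look-alikes from the thing itself.
- spotter.spot_in(camera, label): "rect" ([left, top, right, bottom] in pixels, round what is visible of it).
- spotter.tip_of(camera, label): "at" ([column, row] in pixels: a listed point, or the origin of a listed thing).
The state is a dict: "t": time; "q": joint angles; "qd": joint speeds; "joint_efforts": joint torques, N m; "eef_pos": TCP position; "ee_rot": TCP orientation; "force": force on the tool from outside, world axes, zero at the start; "moment": the same for the moment, N m; "width": finger opening in m.
Only numpy, scipy, OpenCV 4.12 (cv2) and the standard library are available. Lean on these libraries where they do the work, as an engineer would, in place of code of your own. Each camera call takes 0.05 s, during which the arm holds its last target.

## Working session

There is one attempt and no reset: what is moved stays moved. The work goes in short steps, Python scripts to look and compute and a shell command to move; the robot and the scene stay as the last step left them, time stands still between calls to the robot, and variables do not carry over. Pictures are saved under pics/ and viewed, and the job is handed in when it is done.

```bash
mkdir -p pics; ls; cat > h.py <<'E'
import cv2, numpy as np
from station import arm, viewer, spotter
def grab(n, fn=None):
    f=viewer.grab_frame(n)
    if fn: cv2.imwrite('pics/'+fn, np.asarray(f['pixels']))
    return f
E
python3 - <<'E'
from h import *
s=arm.get_state(); print({k:np.round(v,3).tolist() for k,v in s.items()}, arm.nose_length)
for n in ['top','scene','wrist']:
    f=grab(n,n+'0.png'); print(n,f['fx'],f['cx'],f['cy'],np.round(f['eye'],3),np.round(f['attitude'],4))
E
```

```text
pics
{'t': 0.0, 'q': [-1.048, 0.359, 0.011, -0.0, -1.224, -0.288], 'qd': [0.0, -0.0, -0.0, 0.001, 0.001, 0.0], 'joint_efforts': [0.0, -58.272, 29.305, 6.997, 0.007, -0.0], 'eef_pos': [0.157, -0.656, 0.245], 'ee_rot': [0.076, 1.569, 1.882], 'force': [-0.386, -0.272, 1.476], 'moment': [-0.008, -0.027, -0.053], 'width': 0.088} 0.019
top 441.9243488429014 312.68005734533443 197.5960884455824 [ 0.358 -0.07   1.429] [-3.0376 -0.0072 -1.5955]
scene 479.3461666833574 326.0279020125587 198.42842036029768 [ 1.309 -0.418  1.161] [-2.466   0.0044  1.2021]
wrist 296.7358847810637 322.4460261919476 195.23537204536555 [ 0.077 -0.675  0.383] [ 2.8366e+00 -2.0000e-03  1.8051e+00]
```

View pics/top0.png

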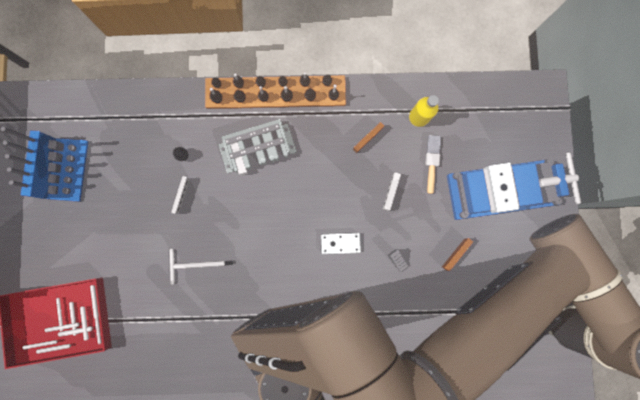

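View pics/scene0.png

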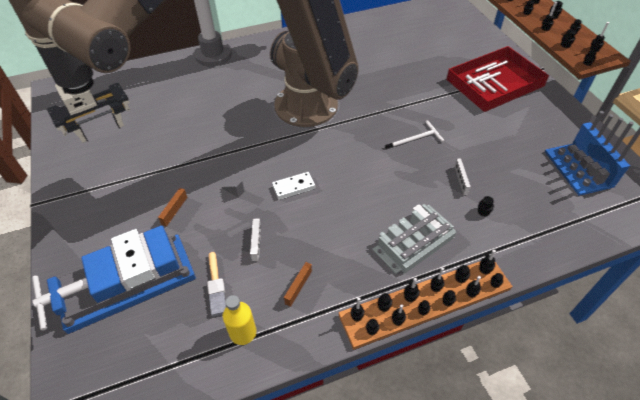

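```bash
cat >> h.py <<'E'
from scipy.spatial.transform import Rotation as Ro
def cam(f): return np.array(f['eye']), Ro.from_euler('xyz',f['attitude']).as_matrix()
def ray(f,uv,z):
    e,R=cam(f); d=R@np.array([(uv[0]-f['cx'])/f['fx'],(uv[1]-f['cy'])/f['fy'],1]); return e+d*(z-e[2])/d[2]
def proj(f,P):
    e,R=cam(f); p=R.T@(np.asarray(P)-e); return np.array([f['cx']+f['fx']*p[0]/p[2],f['cy']+f['fy']*p[1]/p[2]])
E
python3 - <<'E'
from h import *
zs={'parallel12_centre':.02,'parallel18_centre':.02}
for c in ['top','scene']:
    f=grab(c)
    for l in ['parallel12_centre','parallel18_centre','slot14','slot20','slot26','slot32','rack','parallel24','workplate','twrench','stepblock','collet','brush']:
        for d in spotter.tip_of(c,l)[:4]:
            print(c,l,round(d['conf'],2),np.round(d['at'],1),np.round(ray(f,d['at'],zs.get(l,0)),3))
print(arm.get_state()['t'])
E
```

```text
top parallel12_centre 0.74 [180.  197.4] [0.516 0.34  0.02 ]
top parallel18_centre 0.87 [459.4 254. ] [ 0.314 -0.545  0.02 ]
top parallel18_centre 0.58 [386.9 191.8] [ 0.518 -0.323  0.02 ]
top parallel18_centre 0.54 [368.6 134.5] [ 0.707 -0.271  0.02 ]
top slot14 0.89 [245.4 174.9] [0.587 0.134 0.   ]
top slot14 0.83 [267.8 162.3] [0.627 0.06  0.   ]
top slot14 0.74 [257.4 167.4] [0.61  0.094 0.   ]
top slot14 0.65 [283.7 156. ] [0.646 0.008 0.   ]
top slot20 0.89 [245.4 174.9] [0.587 0.134 0.   ]
top slot20 0.83 [267.8 162.3] [0.627 0.06  0.   ]
top slot20 0.74 [257.4 167.4] [0.61  0.094 0.   ]
top slot20 0.65 [283.7 156. ] [0.646 0.008 0.   ]
top slot26 0.89 [245.4 174.9] [0.587 0.134 0.   ]
top slot26 0.83 [267.8 162.3] [0.627 0.06  0.   ]
top slot26 0.74 [257.4 167.4] [0.61  0.094 0.   ]
top slot26 0.65 [283.7 156. ] [0.646 0.008 0.   ]
top slot32 0.89 [245.4 174.9] [0.587 0.134 0.   ]
top slot32 0.83 [267.8 162.3] [0.627 0.06  0.   ]
top slot32 0.74 [257.4 167.4] [0.61  0.094 0.   ]
top slot32 0.65 [283.7 156. ] [0.646 0.008 0.   ]
top rack 0.68 [397.4 258.9] [ 0.303 -0.351  0. 
[... 1324 characters left out ...]
e slot26 0.62 [418.  215.6] [0.602 0.147 0.   ]
scene slot32 0.79 [383.4 237.3] [0.636 0.016 0.   ]
scene slot32 0.76 [406.7 221.3] [0.609 0.105 0.   ]
scene slot32 0.63 [392.7 231.2] [0.626 0.05  0.   ]
scene slot32 0.62 [418.  215.6] [0.602 0.147 0.   ]
scene rack 0.65 [429.7 227.3] [0.653 0.158 0.   ]
scene parallel24 0.61 [426.9 227.4] [0.651 0.151 0.   ]
scene parallel24 0.37 [460.5 176.4] [0.512 0.348 0.   ]
scene workplate 0.68 [293.8 187.6] [ 0.362 -0.167  0.   ]
scene twrench 0.68 [411.8 137. ] [0.294 0.286 0.   ]
scene stepblock 0.64 [233.4 190.4] [ 0.303 -0.348  0.   ]
scene stepblock 0.19 [214.6 283.6] [ 0.606 -0.477  0.   ]
scene collet 0.7 [482.2 210.5] [0.656 0.337 0.   ]
1.55
```

```bash
python3 - <<'E'
import cv2,numpy as np
t=cv2.imread('pics/top0.png'); s=cv2.imread('pics/scene0.png')
def c(im,x,y,w,h,W,H): return cv2.resize(im[y:y+h,x:x+w],(W,H),interpolation=cv2.INTER_CUBIC)
a=c(t,150,110,160,110,800,550); cv2.imwrite('pics/c1.png',a)
b=np.hstack([c(t,150,165,60,60,400,400),c(t,365,160,60,60,400,400)]); cv2.imwrite('pics/c2.png',b)
cv2.imwrite('pics/c3.png',c(s,355,185,120,90,800,600))
E
```

```text
(no output)
```

View pics/c1.png

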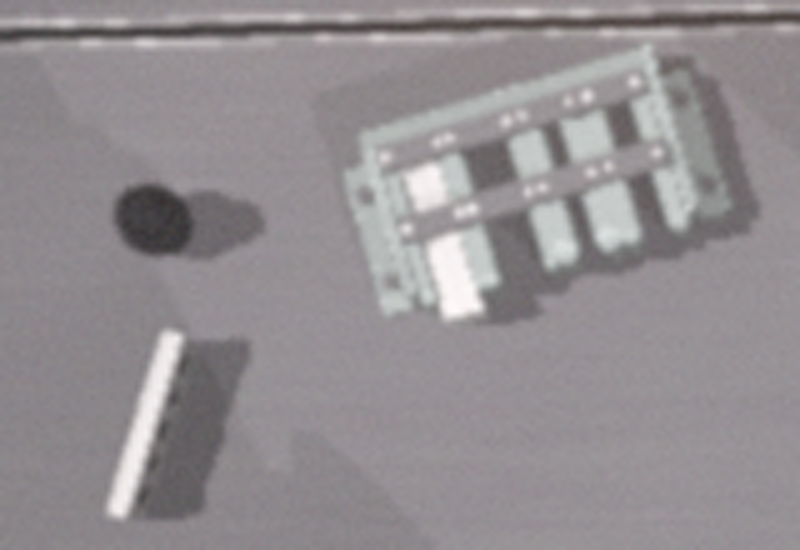

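View pics/c2.png

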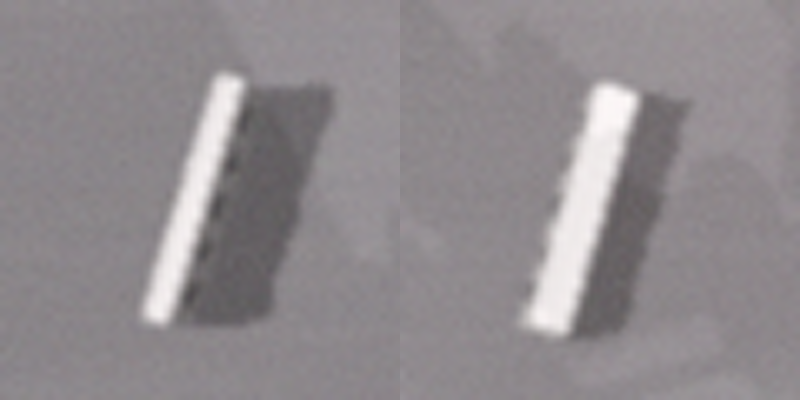

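View pics/c3.png

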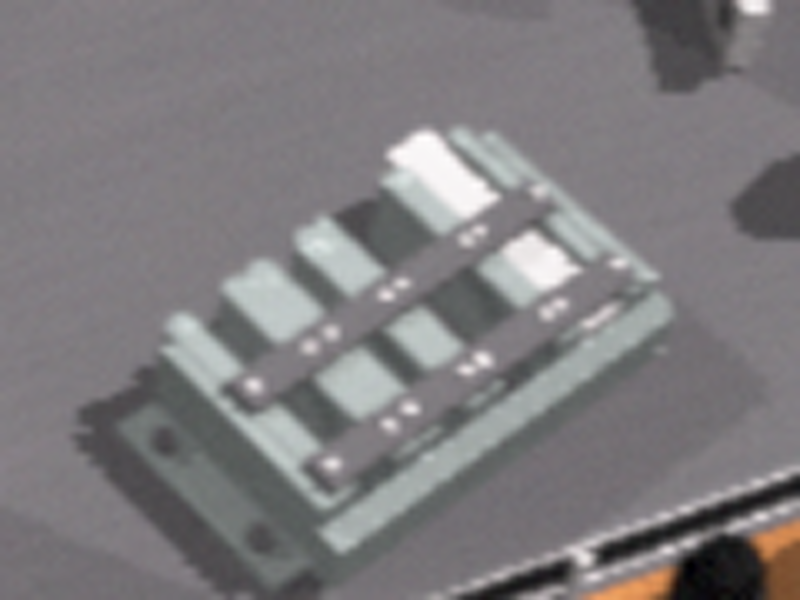

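```bash
cat >> h.py <<'E'
def bright(f,uv,r=40,thr=200):
    im=np.asarray(f['pixels']); g=im.min(2); m=(g>thr).astype(np.uint8)
    n,l,st,c=cv2.connectedComponentsWithStats(m)
    k=[i for i in range(1,n) if st[i,4]>40]; i=min(k,key=lambda i:np.hypot(*(c[i]-uv)))
    cnt,_=cv2.findContours((l==i).astype(np.uint8),0,2); return max(cnt,key=cv2.contourArea)
def toprect(f,uv,z=.04,thr=200):
    c=bright(f,np.array(uv),thr=thr).reshape(-1,2)
    P=np.array([ray(f,p,z)[:2] for p in c])
    (cx,cy),(w,h),a=cv2.minAreaRect((P*1000).astype(np.float32))
    if w<h: a-=90; w,h=h,w
    return cx,cy,w,h,(a+90)%180-90
def jaw():
    s=arm.get_state(); R=Ro.from_euler('xyz',s['ee_rot']).as_matrix()
    return s,np.degrees(np.arctan2(R[1,2],R[0,2])),R
E
python3 - <<'E'
from h import *
f=grab('top')
for uv in [(180,197),(395,191)]: print(np.round(toprect(f,uv),1))
s,j,R=jaw(); print(j,np.round(R,3))
E
```

```text
[523.1 340.  117.1  11.7 -16.7]
[ 518.8 -334.5  118.8   19.1  -19.4]
103.45007687008699 [[ 0.    -0.973 -0.233]
 [-0.    -0.233  0.973]
 [-1.    -0.    -0.   ]]
```

Candidates: bright bar (180,197) measures 11.7 mm wide, so it is parallel12. Bright bar (395,191) measures 19 mm, so it is parallel18. The brown bars at (459,254) and (369,135) are look-alikes, and the white bar at (240,155) is the stored parallel24. The crops confirm this. First I'll get a close wrist view of parallel18.

```bash
python3 -m handwheel '{"gripper":[1,1,1,1,1,1,1,1,1,1,1,1,1],"travel":[[0.72,0.64,0],[0.72,0.64,0],[0.72,0.64,0],[0.72,0.64,0],[0.72,0.64,0],[0.72,0.64,0],[0.72,0.64,0],[0.72,0.64,0],[0.72,0.64,0],[0.72,0.64,0],[0.72,0.64,0],[0.72,0.64,0],[0.72,0.64,0]],"spin":[-0.73,-0.73,-0.73,-0.73,-0.73,-0.73,-0.73,-0.73,-0.73,-0.73,-0.73,-0.73,-0.73]}' 25
python3 - <<'E'
from h import *
s,j,R=jaw(); print(s['t'],s['eef_pos'],j,s['qd'])
f=grab('wrist','w1.png')
print(np.round(f['eye'],3),np.round(f['attitude'],3))
for d in spotter.tip_of('wrist','parallel18_centre')[:3]: print(d['conf'],d['at'],ray(f,d['at'],.02))
E
```

```text
t: 2.9
eef_pos: [0.5166, -0.3367, 0.2456]
ee_rot: [1.765, 1.571, 2.997]
force: [-0.3, -0.8, 0.9]
width: 0.0875
2.9 [ 0.5165757  -0.33674098  0.24556732] 70.5900977938614 [-0.0160152  -0.00306064 -0.00098484 -0.00055576  0.00094195 -0.00043352]
[ 0.439 -0.309  0.384] [ 2.837 -0.     1.232]
0.94 [326.0, 174.9] [ 0.5230562  -0.33364308  0.02      ]
0.82 [93.8, 62.4] [ 0.3129559 -0.5377665  0.02     ]
```

View pics/w1.png

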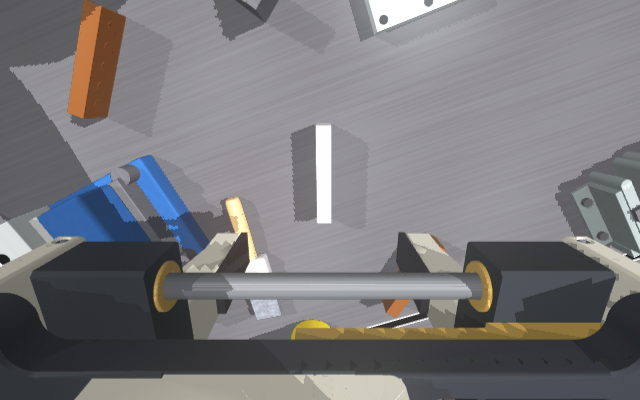

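The bright bar stands upright in the picture at columns 317–331, rows 125–222, centred between the jaws. The brown look-alike is at (97,60). Next I'll measure it and descend.

```bash
python3 - <<'E'
from h import *
f=grab('wrist'); print(np.round(toprect(f,(324,175)),1))
print(proj(f,[.5166,-.3367,.04]))
E
```

```text
[ 519.1 -336.   120.    17.4  -19. ]
[322.4630185  174.73093354]
```

```bash
python3 -m handwheel '{"gripper":[0.4,0.2,0.2,0.2,0.2,0.2,0.2,0.2,0.2],"travel":[[-0.042,0.018,0],[-0.042,0.018,-0.1],[-0.042,0.018,-0.2],[-0.042,0.018,-0.3],[-0.042,0.018,-0.36],[-0.042,0.018,-0.4],[-0.042,0.018,-0.439],[-0.042,0.018,-0.439],[-0.042,0.018,-0.439]],"spin":[0,0,0,0,0,0,0,0,0]}' 25
python3 -m handwheel '{"gripper":[-1,-1,-1,-1,-1,-1,-1,-1],"travel":[[0,0,0],[0,0,0],[0,0,0],[0,0,0],[0,0,0],[0,0,0],[0,0,0],[0,0,0]],"spin":[0,0,0,0,0,0,0,0]}' 55
```

```text
t: 3.95
eef_pos: [0.4957, -0.3281, 0.0264]
ee_rot: [2.209, 1.57, -2.843]
force: [-0.3, -1.1, 0.6]
width: 0.0525
t: 4.75
eef_pos: [0.4961, -0.3276, 0.0265]
ee_rot: [-2.047, 1.57, -0.815]
force: [-2.2, -0.2, 5.7]
width: 0.018
```

```bash
python3 -m handwheel '{"gripper":[-1,-1,-1,-1,-1,-1,-1,-1,-1,-1,-1,-1,-1,-1,-1,-1],"travel":[[0,0,0.03],[0,0,0.08],[0,0,0.16],[0,0.05,0.25],[0.02,0.12,0.34],[0.05,0.2,0.42],[0.08,0.28,0.447],[0.11,0.36,0.447],[0.14,0.45,0.447],[0.18,0.54,0.447],[0.21,0.63,0.447],[0.25,0.72,0.447],[0.28,0.8,0.447],[0.295,0.876,0.447],[0.295,0.876,0.447],[0.295,0.876,0.447]],"spin":[0,0,0,0,0.1,0.2,0.35,0.5,0.65,0.8,0.9,1,1,1,1,1]}'
python3 - <<'E'
from h import *
s,j,R=jaw(); print(s['t'],s['eef_pos'],j,s['force'])
f=grab('wrist','w2.png')
for d in spotter.tip_of('wrist','slot14')[:6]: print(d['conf'],d['at'],ray(f,d['at'],.0))
E
```

```text
t: 6.35
eef_pos: [0.6423, 0.1117, 0.247]
ee_rot: [1.33, 1.566, -2.934]
force: [-0.0, -0.1, -6.7]
width: 0.0178
6.35 [0.64228647 0.11171237 0.24696708] 115.69755382985623 [-0.02949048 -0.11771708 -6.67615826]
0.84 [293.0, 134.6] [0.61925535 0.06043125 0.        ]
0.83 [254.7, 132.2] [0.63768785 0.01510717 0.        ]
0.66 [319.1, 142.9] [0.6143027  0.09510433 0.        ]
```

View pics/w2.png

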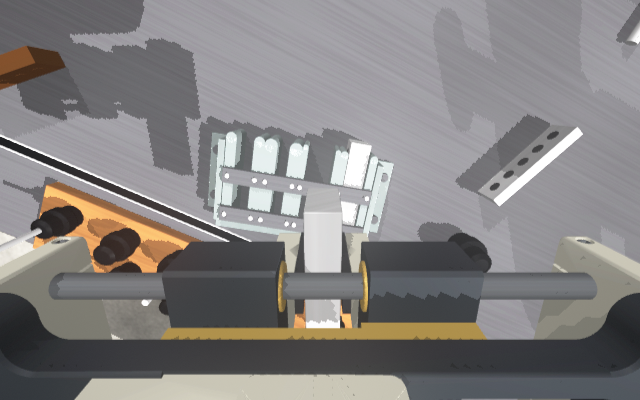

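The held bar is at (322,260). Above it the rack's mouths lie at row ~140. From left there are two empty slots at about columns 247 and 284, then the wide one at ~320, then parallel24 at ~357. I'll zoom in.

```bash
python3 - <<'E'
import cv2
im=cv2.imread('pics/w2.png')[120:245,205:400]
cv2.imwrite('pics/c4.png',cv2.resize(im,None,fx=4.1,fy=4.1,interpolation=cv2.INTER_CUBIC))
E
```

```text
(no output)
```

View pics/c4.png

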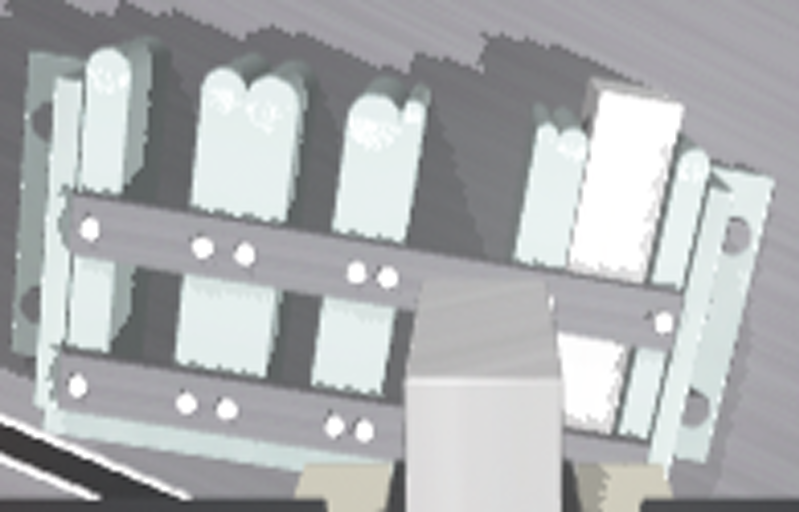

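```bash
cat >> h.py <<'E'
def rectify(f,o,yaw,z,x0,x1,y0,y1,ppmm=3):
    # out: col = +? rack y decreasing to right ; row = x decreasing downward (x up)
    c,s=np.cos(yaw),np.sin(yaw)
    src=[];dst=[]
    for x,y in [(x0,y0),(x0,y1),(x1,y0),(x1,y1)]:
        P=[o[0]+(c*x-s*y)/1000,o[1]+(s*x+c*y)/1000,z]; src.append(proj(f,P)); dst.append([(y1-y)*ppmm,(x1-x)*ppmm])
    H=cv2.getPerspectiveTransform(np.float32(src),np.float32(dst))
    return cv2.warpPerspective(np.asarray(f['pixels']),H,(int((y1-y0)*ppmm),int((x1-x0)*ppmm)),flags=cv2.INTER_CUBIC)
E
python3 - <<'E'
from h import *
import pickle
f=grab('wrist'); pickle.dump(f,open('w2.pkl','wb'))
im=rectify(f,(0.617,0.073),np.radians(25.6),.045,-30,120,-120,120)
for k in range(-120,121,20): cv2.putText(im,str(k),((120-k)*3,10),0,.35,(0,0,255)); cv2.line(im,((120-k)*3,12),((120-k)*3,18),(0,0,255))
for k in range(-20,120,20): cv2.putText(im,str(k),(0,(120-k)*3),0,.35,(0,0,255)); cv2.line(im,(22,(120-k)*3),(28,(120-k)*3),(0,0,255))
cv2.imwrite('pics/r1.png',im)
E
```

```text
(no output)
```

View pics/r1.png

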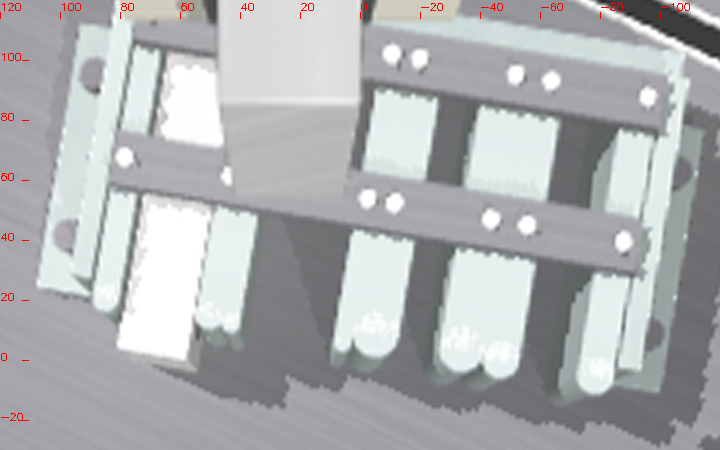

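```bash
python3 - <<'E'
from h import *
import pickle
f=pickle.load(open('w2.pkl','rb'))
im=rectify(f,(0.617,0.073),np.radians(16.6),.045,-30,120,-120,120)
for k in range(-120,121,10): cv2.putText(im,str(k),((120-k)*3,10),0,.3,(0,0,255)); cv2.line(im,((120-k)*3,12),((120-k)*3,450),(0,0,255),1)
for k in range(-20,120,20): cv2.putText(im,str(k),(0,(120-k)*3),0,.35,(0,0,255)); cv2.line(im,(22,(120-k)*3),(720,(120-k)*3),(0,0,255))
cv2.imwrite('pics/r2.png',im)
E
```

```text
(no output)
```

View pics/r2.png

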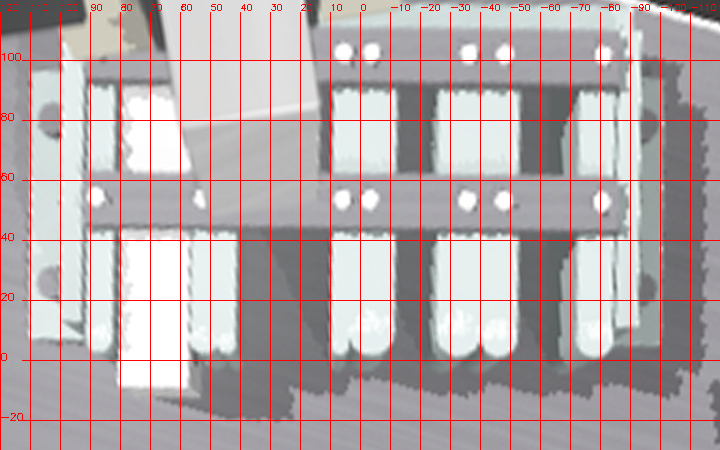

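Rectified, the rack has yaw ≈16.6°. The slot at y≈−19 is 13 mm wide between thick rails, so it is slot14. The slot at y≈−63 is about 19 mm wide, so it is slot20. The mouths come to slot20 (0.636,0.013) and slot14 (0.623,0.055). Next I'll bring the 18 mm bar in front of slot20.

```bash
python3 -m handwheel '{"gripper":[-1,-1,-1,-1,-1,-1,-1,-1,-1,-1],"travel":[[-0.08,-0.1,0],[-0.16,-0.2,0],[-0.214,-0.257,-0.08],[-0.214,-0.257,-0.16],[-0.214,-0.257,-0.24],[-0.214,-0.257,-0.32],[-0.214,-0.257,-0.37],[-0.214,-0.257,-0.37],[-0.214,-0.257,-0.37],[-0.214,-0.257,-0.37]],"spin":[-0.1,-0.202,-0.202,-0.202,-0.202,-0.202,-0.202,-0.202,-0.202,-0.202]}'
python3 - <<'E'
from h import *
s,j,R=jaw(); print(s['t'],s['eef_pos'],j,s['force'],s['width'])
f=grab('wrist','w3.png'); grab('scene','s3.png')
o=np.array([.6359,.0131]);a=np.radians(16.6);c,n=np.cos(a),np.sin(a)
print(np.array([[c,n],[-n,c]])@(s['eef_pos'][:2]-o))
E
```

```text
t: 7.5
eef_pos: [0.538, -0.0179, 0.0666]
ee_rot: [-1.658, 1.567, 0.201]
force: [0.6, 0.1, -6.3]
width: 0.018
7.5 [ 0.53799665 -0.01793502  0.06657888] 106.51082598505658 [ 0.64240879  0.12676858 -6.321697  ] 0.017958395368122264
[-0.10268934 -0.00177171]
```

View pics/w3.png

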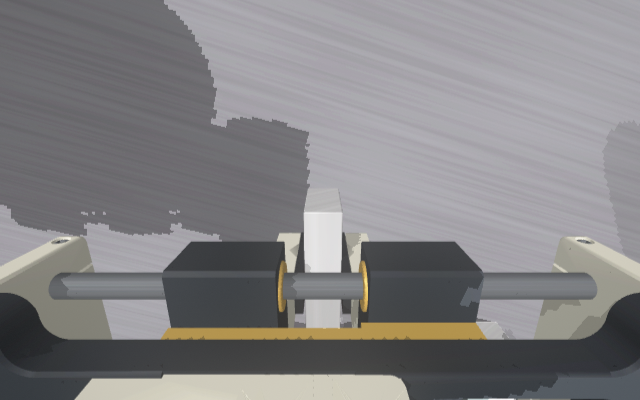

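View pics/s3.png

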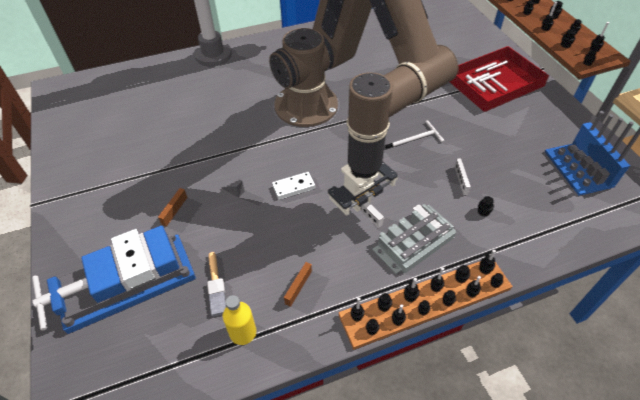

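The bar is held level and lined up with the slot. I'll lower it to the table with a small lateral correction, then zoom in on the scene view.

```bash
python3 -m handwheel '{"gripper":[-1,-1,-1,-1,-1],"travel":[[-0.001,0.004,-0.04],[-0.001,0.004,-0.07],[-0.001,0.004,-0.078],[-0.001,0.004,-0.078],[-0.001,0.004,-0.078]],"spin":[0,0,0,0,0]}'
python3 - <<'E'
from h import *
s,j,R=jaw(); print(s['t'],s['eef_pos'],j,s['force'],s['width'])
f=grab('scene'); im=f['pixels'][150:280,320:490]
o=np.array([.6359,.0131]);a=np.radians(16.6);c,n=np.cos(a),np.sin(a)
im=np.ascontiguousarray(cv2.resize(np.asarray(im),None,fx=4.6,fy=4.6,interpolation=cv2.INTER_CUBIC))
for x in (-20,0,50): print(x,proj(f,[o[0]+c*x/1e3,o[1]+n*x/1e3,0.04]))
cv2.imwrite('pics/c5.png',im)
print(np.array([[c,n],[-n,c]])@(s['eef_pos'][:2]-o))
E
```

```text
t: 8.1
eef_pos: [0.5369, -0.0157, 0.0267]
ee_rot: [-1.609, 1.569, 0.25]
force: [0.7, 0.1, -6.2]
width: 0.0178
8.1 [ 0.5369154  -0.01565908  0.02670768] 106.53454000652373 [ 0.71561199  0.07807538 -6.19989487] 0.01784160455674007
-20 [379.18387226 225.18860777]
0 [383.86959661 229.70806088]
50 [395.88793041 241.29992843]
[-0.10307531  0.00071827]
```

View pics/c5.png

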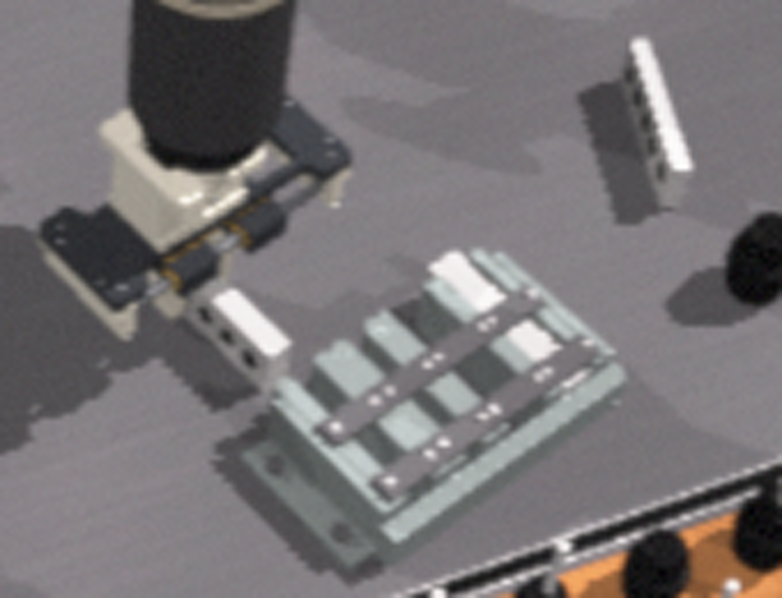

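```bash
python3 - <<'E'
from h import *
f=grab('scene'); g=grab('top')
o=np.array([.617,.073]);a=np.radians(16.6);c,n=np.cos(a),np.sin(a)
def W(x,y,z): return [o[0]+(c*x-n*y)/1e3,o[1]+(n*x+c*y)/1e3,z]
out=[]
for fr,(x0,y0,w,h),k in ((f,(340,190,130,90),6),(g,(205,105,110,80),7)):
    im=np.ascontiguousarray(cv2.resize(np.asarray(fr['pixels'])[y0:y0+h,x0:x0+w],None,fx=k,fy=k,interpolation=cv2.INTER_CUBIC))
    for y in (-53.3,-72.3,-12.3,-25.3,41,9.7):
        p=[tuple(int(v) for v in (proj(fr,W(x,y,.045))-[x0,y0]+.5)*k) for x in (1,111)]
        cv2.line(im,p[0],p[1],(0,0,255),1)
    p=[tuple(int(v) for v in (proj(fr,W(1,y,.045))-[x0,y0]+.5)*k) for y in (95,-85)]; cv2.line(im,p[0],p[1],(255,0,0),1)
    cv2.imwrite('pics/ov%d.png'%k,im)
E
```

```text
(no output)
```

View pics/ov6.png

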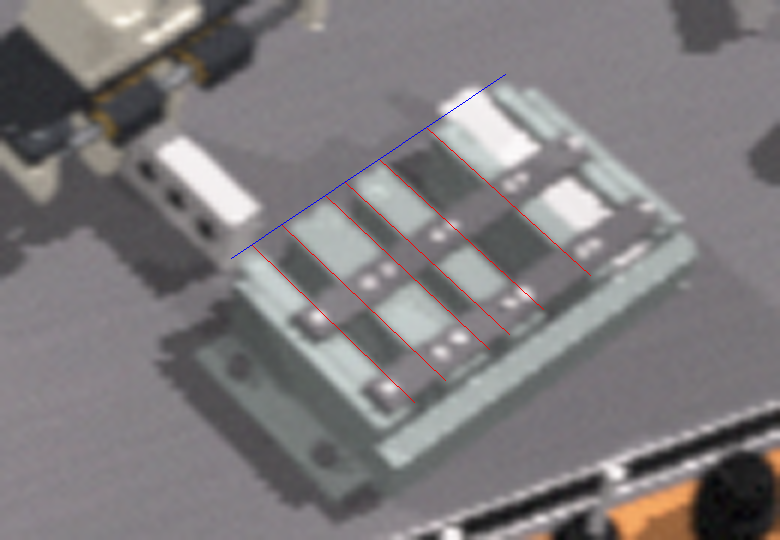

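View pics/ov7.png

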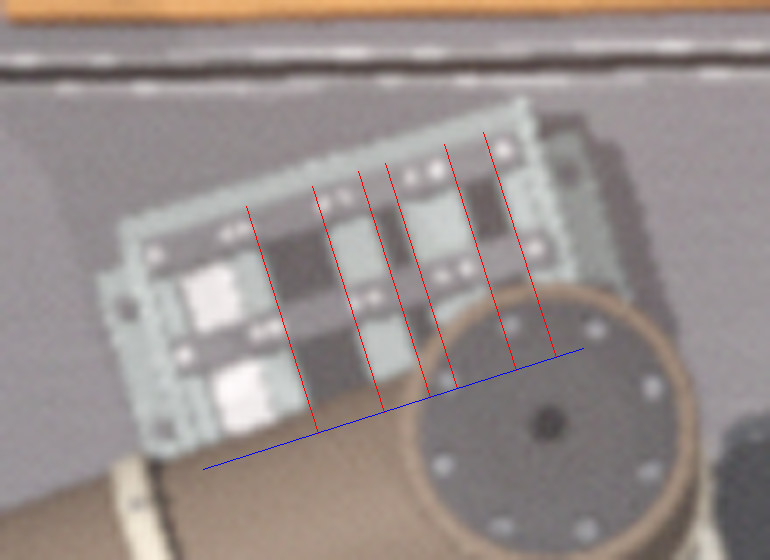

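The top overlay agrees with the measured slots to about 1 mm. I'll advance gently with a softer grip.

```bash
python3 -m handwheel '{"gripper":[-1,-1,-1,-1,-1,-1,-1],"travel":[[0.01,0.003,0],[0.02,0.006,0],[0.03,0.009,0],[0.04,0.011,0],[0.05,0.014,0],[0.058,0.016,0],[0.058,0.016,0]],"spin":[0,0,0,0,0,0,0]}' 25
python3 - <<'E'
from h import *
s,j,R=jaw(); print(s['t'],s['eef_pos'],j,s['force'],s['width'])
o=np.array([.6359,.0131]);a=np.radians(16.6);c,n=np.cos(a),np.sin(a)
f=grab('scene'); im=f['pixels'][150:280,320:490]
im=np.ascontiguousarray(cv2.resize(np.asarray(im),None,fx=4.6,fy=4.6,interpolation=cv2.INTER_CUBIC))
cv2.imwrite('pics/c6.png',im)
print(np.array([[c,n],[-n,c]])@(s['eef_pos'][:2]-o))
E
```

```text
t: 8.95
eef_pos: [0.5654, -0.0082, 0.0265]
ee_rot: [-2.705, 1.57, -0.846]
force: [-4.2, -1.8, 4.7]
width: 0.0184
8.95 [ 0.56536077 -0.00823173  0.02648428] 106.52511039733197 [-4.15184404 -1.76463248  4.73834958] 0.018363513700936127
[-0.07369357 -0.00029044]
```

View pics/c6.png

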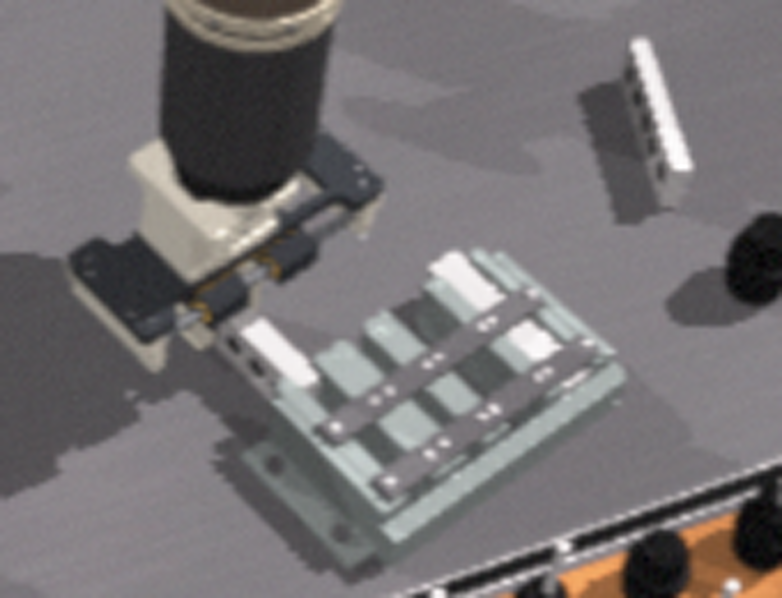

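The bar's head is inside slot20 (crop 300,375) with only about 4 N of drag. I'll carry on until the fingers are just short of the noses, then release and rise.

```bash
python3 -m handwheel '{"gripper":[-1,-1,-1,-1,-1,-1,-1,-1],"travel":[[0.019,0.006,0],[0.038,0.011,0],[0.058,0.017,0],[0.077,0.023,0],[0.096,0.029,0],[0.11,0.033,0],[0.11,0.033,0],[0.11,0.033,0]],"spin":[0,0,0,0,0,0,0,0]}' 25
python3 -m handwheel '{"gripper":[-0.3,-0.3,-0.3,-0.3,-0.3,-0.3],"travel":[[0,0,0],[0,0,0],[0,0,0],[0,0,0.1],[0,0,0.16],[0,0,0.16]],"spin":[0,0,0,0,0,0]}' 25
python3 - <<'E'
from h import *
s,j,R=jaw(); print(s['t'],s['eef_pos'],j,s['force'],s['width'])
o=np.array([.6359,.0131]);a=np.radians(16.6);c,n=np.cos(a),np.sin(a)
f=grab('scene'); im=f['pixels'][150:280,320:490]
im=np.ascontiguousarray(cv2.resize(np.asarray(im),None,fx=4.6,fy=4.6,interpolation=cv2.INTER_CUBIC))
cv2.imwrite('pics/c7.png',im)
print(np.array([[c,n],[-n,c]])@(s['eef_pos'][:2]-o))
E
```

```text
t: 9.8
eef_pos: [0.6209, 0.0084, 0.0264]
ee_rot: [-1.857, 1.569, 0.002]
force: [0.1, -2.8, 5.2]
width: 0.0179
t: 10.4
eef_pos: [0.6231, 0.0093, 0.1106]
ee_rot: [-1.664, 1.563, 0.196]
force: [-0.4, 1.0, -0.3]
width: 0.0306
10.4 [0.62305898 0.00927958 0.11055605] 106.57327103059718 [-0.37326351  0.98049813 -0.31207018] 0.030608915226667616
[-1.33972871e-02  7.33596737e-06]
```

View pics/c7.png

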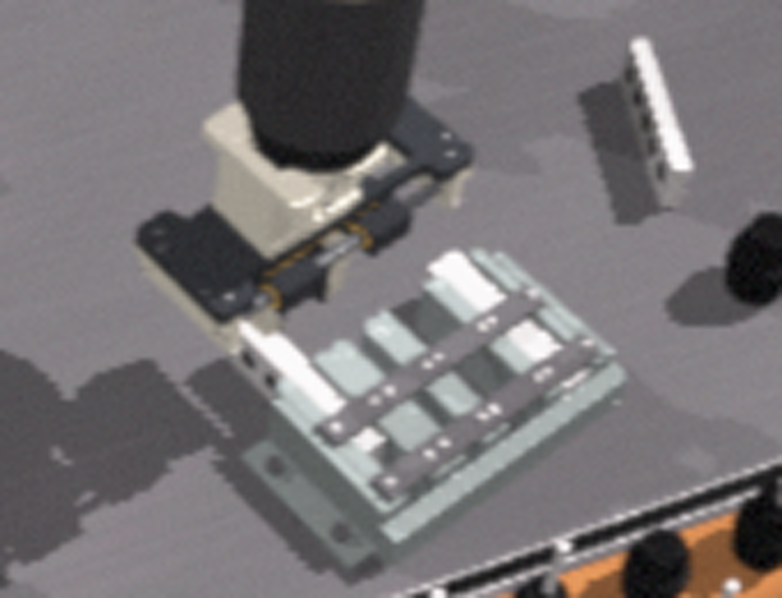

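The bar sits in slot20 and passes under the first strap, visible at (370,440). I'll close the fingers, drop behind the tail and push.

```bash
python3 -m handwheel '{"gripper":[-1,-1,-1,-1,-1,-1,-1,-1],"travel":[[-0.06,-0.018,0],[-0.112,-0.034,0],[-0.112,-0.034,0],[-0.112,-0.034,-0.06],[-0.112,-0.034,-0.12],[-0.112,-0.034,-0.161],[-0.112,-0.034,-0.161],[-0.112,-0.034,-0.161]],"spin":[0,0,0,0,0,0,0,0]}' 25
python3 - <<'E'
from h import *
s,j,R=jaw(); print(s['t'],s['eef_pos'],j,s['force'],s['width'])
o=np.array([.6359,.0131]);a=np.radians(16.6);c,n=np.cos(a),np.sin(a)
f=grab('wrist','w8.png')
print(np.array([[c,n],[-n,c]])@(s['eef_pos'][:2]-o))
E
```

```text
t: 11.25
eef_pos: [0.564, -0.0085, 0.0247]
ee_rot: [1.736, 1.569, -2.688]
force: [0.9, -0.2, 0.2]
width: 0.0001
11.25 [ 0.56402175 -0.00850362  0.02465909] 106.52859382364146 [ 0.92273383 -0.20882401  0.21887481] 0.00010662551849717982
[-0.07505445 -0.00016846]
```

View pics/w8.png

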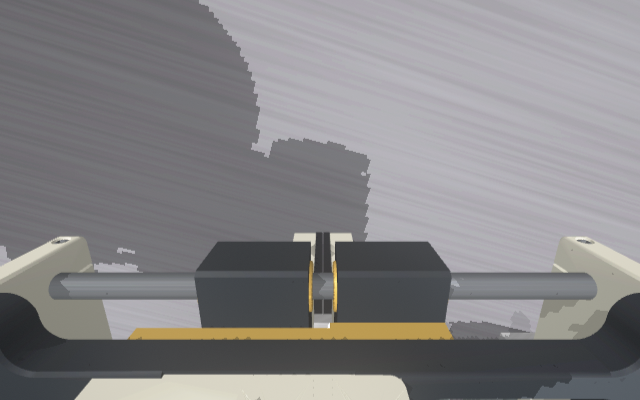

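```bash
python3 -m handwheel '{"gripper":[-1,-1,-1,-1,-1,-1,-1],"travel":[[0.019,0.006,0],[0.038,0.011,0],[0.058,0.017,0],[0.077,0.023,0],[0.09,0.027,0],[0.096,0.029,0],[0.096,0.029,0]],"spin":[0,0,0,0,0,0,0]}' 25
python3 -m handwheel '{"gripper":[-1,-1,-1,-1],"travel":[[0.004,0.001,0],[0.008,0.002,0],[0.008,0.002,0],[0.008,0.002,0]],"spin":[0,0,0,0]}' 25
python3 - <<'E'
from h import *
s,j,R=jaw()
o=np.array([.6359,.0131]);a=np.radians(16.6);c,n=np.cos(a),np.sin(a)
print(np.array([[c,n],[-n,c]])@(s['eef_pos'][:2]-o))
E
```

```text
t: 12.0
eef_pos: [0.6126, 0.0061, 0.0253]
ee_rot: [-1.7, 1.57, 0.159]
force: [-1.7, -1.6, 1.1]
width: 0.0003
t: 12.4
eef_pos: [0.6157, 0.0069, 0.0251]
ee_rot: [1.353, 1.57, -3.071]
force: [-3.9, -1.3, 3.1]
width: 0.0007
[-0.02110117 -0.00017221]
```

```bash
python3 -m handwheel '{"gripper":[-1,-1,-1],"travel":[[0.004,0.001,0],[0.004,0.001,0],[0.004,0.001,0]],"spin":[0,0,0]}' 25
python3 -m handwheel '{"gripper":[-1,-1,-1],"travel":[[0.003,0.001,0],[0.003,0.001,0],[0.003,0.001,0]],"spin":[0,0,0]}' 25
python3 -m handwheel '{"gripper":[-1,-1,-1],"travel":[[0.003,0.001,0],[0.003,0.001,0],[0.003,0.001,0]],"spin":[0,0,0]}' 25
```

```text
t: 12.7
eef_pos: [0.6165, 0.0071, 0.0249]
ee_rot: [1.505, 1.568, -2.919]
force: [-8.1, -2.4, 5.3]
width: 0.0006
t: 13.0
eef_pos: [0.6166, 0.0071, 0.0247]
ee_rot: [1.516, 1.566, -2.909]
force: [-12.3, -3.2, 8.6]
width: 0.0007
t: 13.3
eef_pos: [0.6166, 0.0071, 0.0246]
ee_rot: [1.519, 1.563, -2.906]
force: [-15.6, -4.4, 11.4]
width: 0.0003
```

The push now stalls at a steady position as the force builds to 16 N, at tool x ≈ −20 against −19.5 expected, so the bar should be against the stop. I'll back off, rise and look.

```bash
python3 -m handwheel '{"gripper":[-1,-1,-1,-1,-1,-1,-1,-1,-1,-1],"travel":[[-0.02,-0.006,0],[-0.04,-0.012,0.05],[0,0,0.15],[0.06,0.018,0.25],[0.08,0.024,0.35],[0.1,0.03,0.45],[0.1,0.03,0.45],[0.1,0.03,0.45],[0.1,0.03,0.45],[0.1,0.03,0.45]],"spin":[0,0,0,0,0,0,0,0,0,0]}' 25
python3 - <<'E'
from h import *
s,j,R=jaw(); print(s['t'],s['eef_pos'],j)
f=grab('wrist','w9.png')
im=rectify(f,(0.617,0.073),np.radians(16.6),.045,-30,120,-120,120)
for k in range(-120,121,10): cv2.putText(im,str(k),((120-k)*3,10),0,.3,(0,0,255)); cv2.line(im,((120-k)*3,12),((120-k)*3,20),(0,0,255),1)
for k in range(-30,120,10): cv2.putText(im,str(k),(0,(120-k)*3),0,.35,(0,0,255)); cv2.line(im,(22,(120-k)*3),(720,(120-k)*3),(0,0,255))
cv2.imwrite('pics/r9.png',im)
E
```

```text
t: 14.3
eef_pos: [0.6705, 0.0236, 0.2486]
ee_rot: [1.319, 1.569, -3.106]
force: [-1.1, -0.7, -0.3]
width: 0.0003
14.3 [0.67046544 0.02359398 0.24857298] 106.51200313856127
```

View pics/r9.png

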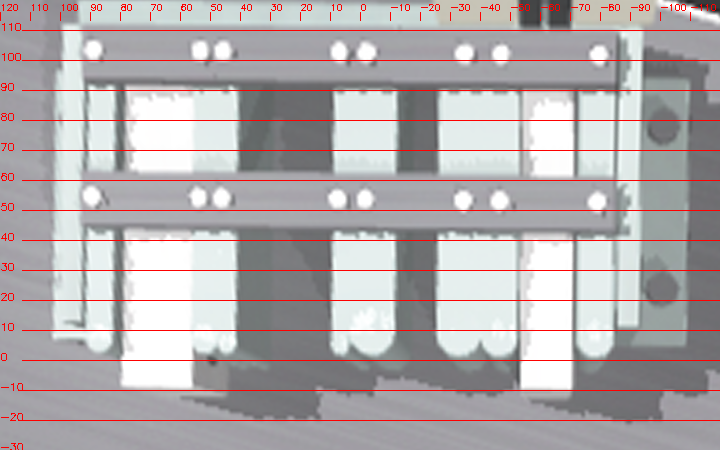

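parallel18 is snug in the ~20 mm slot, with its tail level with parallel24's at x≈−10. It is home. Next is parallel12.

```bash
python3 -m handwheel '{"gripper":[0.2,0.2,0.2,0.2,0.2,0.2,0.2,0.2,0.2,0.2,0.2],"travel":[[-0.03,0.08,0],[-0.07,0.16,0],[-0.11,0.24,0],[-0.15,0.32,0],[-0.19,0.4,0],[-0.23,0.48,0],[-0.26,0.56,0],[-0.295,0.633,0],[-0.295,0.633,0],[-0.295,0.633,0],[-0.295,0.633,0]],"spin":[-0.1,-0.2,-0.3,-0.4,-0.5,-0.6,-0.738,-0.738,-0.738,-0.738,-0.738]}' 25
python3 - <<'E'
from h import *
s,j,R=jaw(); print(s['t'],s['eef_pos'],j)
f=grab('wrist','w10.png')
uv=proj(f,[.523,.34,.04]); print(uv)
print(np.round(toprect(f,uv),1),np.round(toprect(f,uv,thr=225),1))
E
```

```text
t: 15.45
eef_pos: [0.5235, 0.3394, 0.2494]
ee_rot: [2.768, 1.57, -2.236]
force: [0.3, -0.3, -0.1]
width: 0.0527
15.45 [0.52348711 0.3394461  0.24937209] 73.29960324005096
[322.41593063 173.41219624]
[523.4 339.2 119.4  11.7 -17. ] [523.6 339.7 119.3  10.4 -17. ]
```

View pics/w10.png

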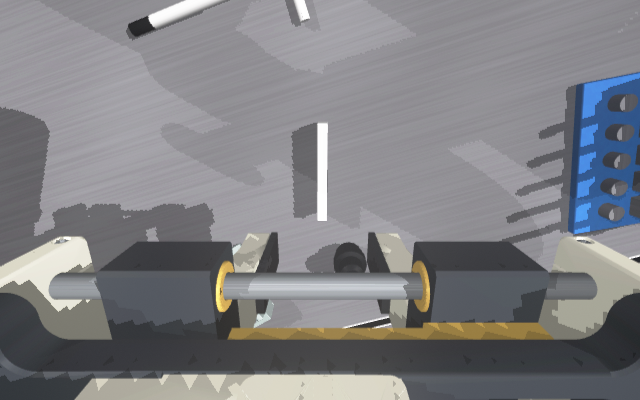

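The 12 mm bar is at columns 317–328, rows 123–220, aligned with the jaws. The collet at (350,255) is clear. I'll descend and grip 25 mm towards the tail.

```bash
python3 -m handwheel '{"gripper":[0.2,0.2,0.2,0.2,0.2,0.2,0.2,0.2,0.2],"travel":[[-0.048,0.014,0],[-0.048,0.014,-0.1],[-0.048,0.014,-0.2],[-0.048,0.014,-0.3],[-0.048,0.014,-0.36],[-0.048,0.014,-0.4],[-0.048,0.014,-0.446],[-0.048,0.014,-0.446],[-0.048,0.014,-0.446]],"spin":[0,0,0,0,0,0,0,0,0]}' 25
python3 -m handwheel '{"gripper":[-1,-1,-1,-1,-1,-1,-1,-1],"travel":[[0,0,0],[0,0,0],[0,0,0],[0,0,0],[0,0,0],[0,0,0],[0,0,0],[0,0,0]],"spin":[0,0,0,0,0,0,0,0]}' 55
```

```text
t: 16.4
eef_pos: [0.5001, 0.3462, 0.0272]
ee_rot: [3.1, 1.57, -1.905]
force: [0.8, -0.4, 0.9]
width: 0.0525
t: 17.2
eef_pos: [0.4993, 0.3468, 0.0272]
ee_rot: [2.854, 1.57, -2.149]
force: [-1.0, -2.0, 5.0]
width: 0.012
```

```bash
python3 -m handwheel '{"gripper":[-1,-1,-1,-1,-1,-1,-1,-1,-1,-1,-1,-1,-1,-1],"travel":[[0,0,0.04],[0,0,0.1],[0,-0.03,0.18],[0.01,-0.1,0.2],[0.015,-0.18,0.2],[0.02,-0.26,0.2],[0.025,-0.35,0.2],[0.03,-0.44,0.2],[0.04,-0.54,0.2],[0.047,-0.62,0.2],[0.047,-0.643,0.16],[0.047,-0.643,0.1],[0.047,-0.643,0.08],[0.047,-0.643,0.08]],"spin":[0,0,0,0.1,0.2,0.3,0.42,0.54,0.66,0.74,0.74,0.74,0.74,0.74]}'
python3 - <<'E'
from h import *
s,j,R=jaw(); print(s['t'],s['eef_pos'],j,s['force'],s['width'])
f=grab('scene'); im=f['pixels'][150:280,320:490]
im=np.ascontiguousarray(cv2.resize(np.asarray(im),None,fx=4.6,fy=4.6,interpolation=cv2.INTER_CUBIC))
cv2.imwrite('pics/c11.png',im)
o=np.array([.6233,.0553]);a=np.radians(16.6);c,n=np.cos(a),np.sin(a)
print(np.array([[c,n],[-n,c]])@(s['eef_pos'][:2]-o))
E
```

```text
t: 18.6
eef_pos: [0.5216, 0.0251, 0.0653]
ee_rot: [1.639, 1.566, -2.784]
force: [0.3, -0.8, -4.1]
width: 0.0117
18.6 [0.5216009  0.02508896 0.06527258] 106.58500356509026 [ 0.26738944 -0.77246248 -4.07172491] 0.011681345650876352
[-1.06091491e-01  1.02326525e-04]
```

View pics/c11.png

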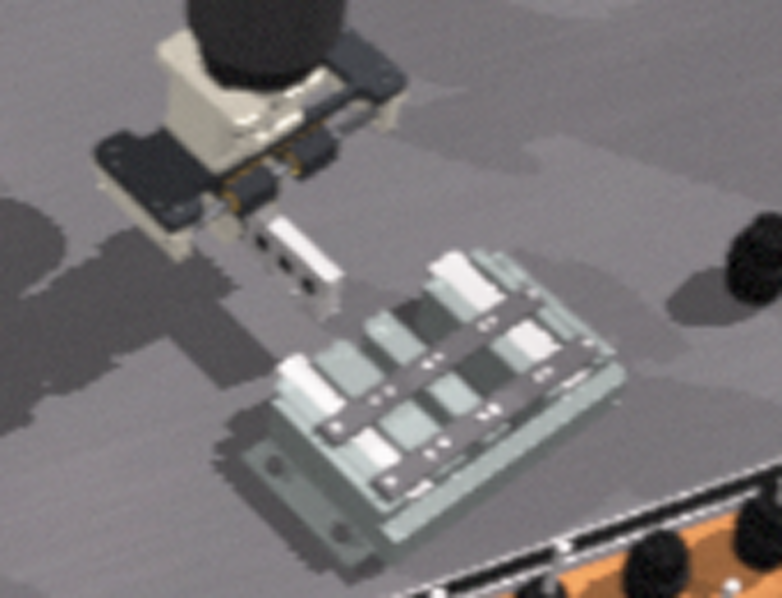

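The bar is held level in front of slot14, with the P18 tail at (293,365) beside it. I'll lower it and advance 33 mm.

```bash
python3 -m handwheel '{"gripper":[-1,-1,-1,-1],"travel":[[0,0,-0.04],[0,0,-0.07],[0,0,-0.076],[0,0,-0.076]],"spin":[0,0,0,0]}'
python3 -m handwheel '{"gripper":[-1,-1,-1,-1,-1,-1,-1,-1],"travel":[[0.01,0.003,0],[0.02,0.006,0],[0.03,0.009,0],[0.04,0.012,0],[0.05,0.015,0],[0.06,0.018,0],[0.064,0.019,0],[0.064,0.019,0]],"spin":[0,0,0,0,0,0,0,0]}' 25
python3 - <<'E'
from h import *
s,j,R=jaw(); print(s['t'],s['eef_pos'],j,s['force'],s['width'])
f=grab('scene'); im=f['pixels'][150:280,320:490]
im=np.ascontiguousarray(cv2.resize(np.asarray(im),None,fx=4.6,fy=4.6,interpolation=cv2.INTER_CUBIC))
cv2.imwrite('pics/c12.png',im)
o=np.array([.6233,.0553]);a=np.radians(16.6);c,n=np.cos(a),np.sin(a)
print(np.array([[c,n],[-n,c]])@(s['eef_pos'][:2]-o))
E
```

```text
t: 19.05
eef_pos: [0.5235, 0.0261, 0.0297]
ee_rot: [-2.024, 1.57, -0.162]
force: [0.3, -0.1, -4.1]
width: 0.0118
t: 19.85
eef_pos: [0.5553, 0.0351, 0.0289]
ee_rot: [1.734, 1.571, -2.688]
force: [-0.6, 0.1, -4.6]
width: 0.0116
19.85 [0.55526549 0.03509183 0.0289174 ] 106.59907869113513 [-0.57459242  0.07098249 -4.56338419] 0.011572167680621142
[-7.09722435e-02  7.07181795e-05]
```

View pics/c12.png

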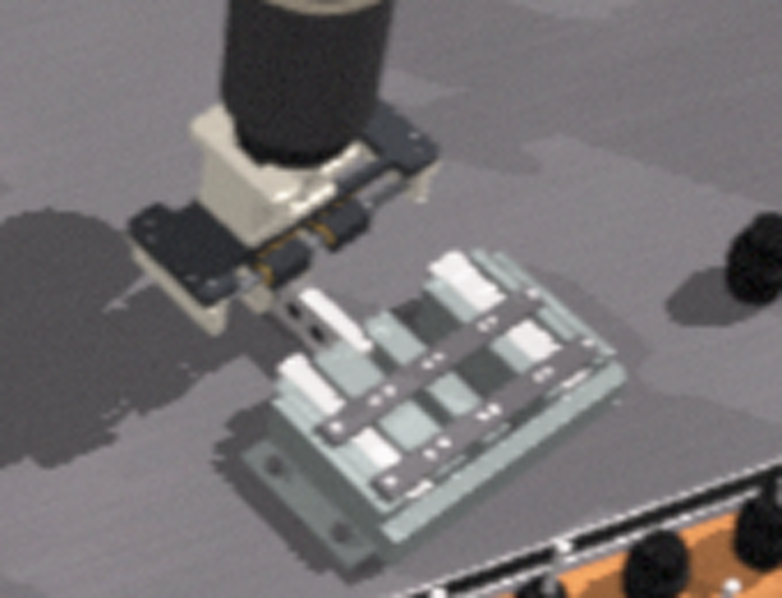

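The head has entered slot14 with no contact force, still about 1.7 mm above the table. I'll continue to just short of the noses, then release.

```bash
python3 -m handwheel '{"gripper":[-1,-1,-1,-1,-1,-1,-1,-1],"travel":[[0.019,0.006,-0.003],[0.038,0.011,-0.003],[0.058,0.017,-0.003],[0.077,0.023,-0.003],[0.096,0.029,-0.003],[0.107,0.032,-0.003],[0.107,0.032,-0.003],[0.107,0.032,-0.003]],"spin":[0,0,0,0,0,0,0,0]}' 25
python3 -m handwheel '{"gripper":[-0.4,-0.4,-0.4,-0.4,-0.4,-0.4],"travel":[[0,0,0],[0,0,0],[0,0,0],[0,0,0.1],[0,0,0.16],[0,0,0.16]],"spin":[0,0,0,0,0,0]}' 25
python3 - <<'E'
from h import *
s,j,R=jaw(); print(s['t'],s['eef_pos'],j,s['force'],s['width'])
o=np.array([.6233,.0553]);a=np.radians(16.6);c,n=np.cos(a),np.sin(a)
f=grab('scene'); im=f['pixels'][150:280,320:490]
im=np.ascontiguousarray(cv2.resize(np.asarray(im),None,fx=4.6,fy=4.6,interpolation=cv2.INTER_CUBIC))
cv2.imwrite('pics/c13.png',im)
print(np.array([[c,n],[-n,c]])@(s['eef_pos'][:2]-o))
E
```

```text
t: 20.7
eef_pos: [0.6085, 0.051, 0.0274]
ee_rot: [-0.838, 1.571, 1.022]
force: [1.1, -1.6, -4.1]
width: 0.012
t: 21.3
eef_pos: [0.6115, 0.052, 0.113]
ee_rot: [-1.594, 1.562, 0.267]
force: [0.7, 1.1, 0.3]
width: 0.0264
21.3 [0.61151375 0.05196969 0.11298787] 106.67301069863855 [0.65465406 1.12677681 0.34398311] 0.026355638645837415
[-0.01224646  0.00017569]
```

View pics/c13.png

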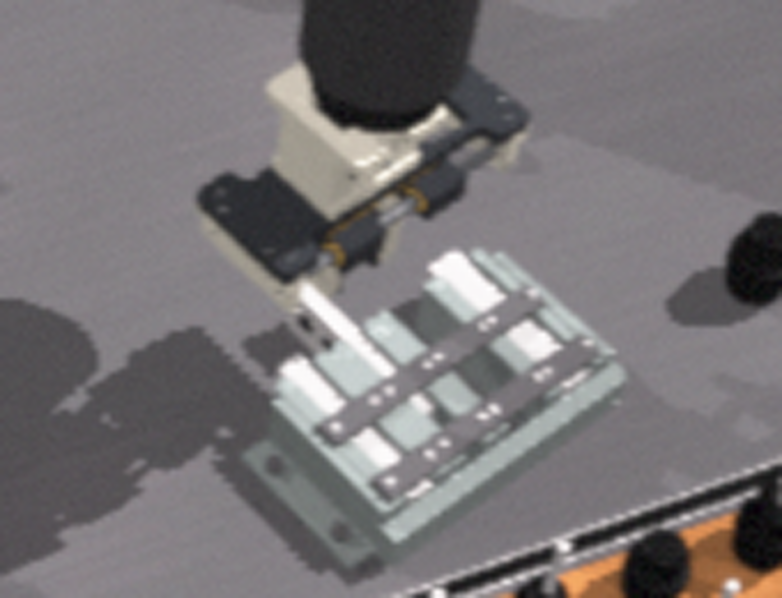

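```bash
python3 -m handwheel '{"gripper":[-1,-1,-1,-1,-1,-1,-1,-1,-1],"travel":[[-0.06,-0.018,0],[-0.114,-0.034,0],[-0.114,-0.034,0],[-0.114,-0.034,-0.06],[-0.114,-0.034,-0.12],[-0.114,-0.034,-0.162],[-0.114,-0.034,-0.162],[-0.114,-0.034,-0.162],[-0.114,-0.034,-0.162]],"spin":[0,0,0,0,0,0,0,0,0]}' 25
python3 -m handwheel '{"gripper":[-1,-1,-1,-1,-1,-1,-1],"travel":[[0.019,0.006,0],[0.038,0.011,0],[0.058,0.017,0],[0.077,0.023,0],[0.09,0.027,0],[0.096,0.029,0],[0.096,0.029,0]],"spin":[0,0,0,0,0,0,0]}' 25
python3 - <<'E'
from h import *
s,j,R=jaw()
o=np.array([.6233,.0553]);a=np.radians(16.6);c,n=np.cos(a),np.sin(a)
print(np.array([[c,n],[-n,c]])@(s['eef_pos'][:2]-o))
E
```

```text
t: 22.25
eef_pos: [0.5523, 0.0344, 0.0275]
ee_rot: [-1.608, 1.569, 0.253]
force: [0.2, -0.5, 0.9]
width: 0.0004
t: 22.95
eef_pos: [0.6003, 0.0488, 0.0264]
ee_rot: [-1.551, 1.57, 0.309]
force: [0.9, -0.2, 0.9]
width: 0.0005
[-0.02385573  0.00037408]
```

```bash
python3 -m handwheel '{"gripper":[-1,-1,-1],"travel":[[0.004,0.001,0],[0.006,0.002,0],[0.006,0.002,0]],"spin":[0,0,0]}' 25
python3 -m handwheel '{"gripper":[-1,-1,-1],"travel":[[0.004,0.001,0],[0.004,0.001,0],[0.004,0.001,0]],"spin":[0,0,0]}' 25
python3 -m handwheel '{"gripper":[-1,-1,-1],"travel":[[0.003,0.001,0],[0.003,0.001,0],[0.003,0.001,0]],"spin":[0,0,0]}' 25
```

```text
t: 23.25
eef_pos: [0.6024, 0.0495, 0.0265]
ee_rot: [1.217, 1.571, 3.077]
force: [-1.9, -1.2, -0.4]
width: 0.0005
t: 23.55
eef_pos: [0.6043, 0.05, 0.0264]
ee_rot: [1.446, 1.57, -2.977]
force: [-3.7, -2.0, -0.9]
width: 0.0002
t: 23.85
eef_pos: [0.6044, 0.05, 0.0264]
ee_rot: [1.559, 1.568, -2.864]
force: [-7.8, -1.5, 4.5]
width: 0.0005
```

```bash
python3 -m handwheel '{"gripper":[-1,-1,-1],"travel":[[0.003,0.001,0],[0.003,0.001,0],[0.003,0.001,0]],"spin":[0,0,0]}' 25
python3 -m handwheel '{"gripper":[-1,-1,-1],"travel":[[0.003,0.001,0],[0.003,0.001,0],[0.003,0.001,0]],"spin":[0,0,0]}' 25
python3 -m handwheel '{"gripper":[-1,-1,-1,-1,-1,-1,-1,-1,-1,-1],"travel":[[-0.02,-0.006,0],[-0.04,-0.012,0.05],[0,0,0.15],[0.06,0.018,0.25],[0.08,0.024,0.35],[0.1,0.03,0.45],[0.1,0.03,0.45],[0.1,0.03,0.45],[0.1,0.03,0.45],[0.1,0.03,0.45]],"spin":[0,0,0,0,0,0,0,0,0,0]}' 25
python3 - <<'E'
from h import *
s,j,R=jaw(); print(s['t'],s['eef_pos'],j)
f=grab('wrist','w14.png'); grab('scene','s14.png')
im=rectify(f,(0.617,0.073),np.radians(16.6),.04,-30,120,-120,120)
for k in range(-120,121,10): cv2.putText(im,str(k),((120-k)*3,10),0,.3,(0,0,255)); cv2.line(im,((120-k)*3,12),((120-k)*3,20),(0,0,255),1)
for k in range(-30,120,10): cv2.putText(im,str(k),(0,(120-k)*3),0,.35,(0,0,255)); cv2.line(im,(22,(120-k)*3),(720,(120-k)*3),(0,0,255))
cv2.imwrite('pics/r14.png',im)
E
```

```text
t: 24.15
eef_pos: [0.6045, 0.05, 0.0262]
ee_rot: [1.572, 1.565, -2.851]
force: [-12.3, -2.4, 7.9]
width: 0.0004
t: 24.45
eef_pos: [0.6046, 0.0499, 0.0261]
ee_rot: [1.574, 1.562, -2.849]
force: [-15.6, -2.5, 11.1]
width: 0.0005
t: 25.45
eef_pos: [0.6584, 0.0665, 0.2502]
ee_rot: [1.465, 1.569, -2.957]
force: [-0.3, 1.0, -1.7]
width: 0.0004
25.45 [0.65842962 0.06650051 0.25018914] 106.60454241417004
```

View pics/r14.png

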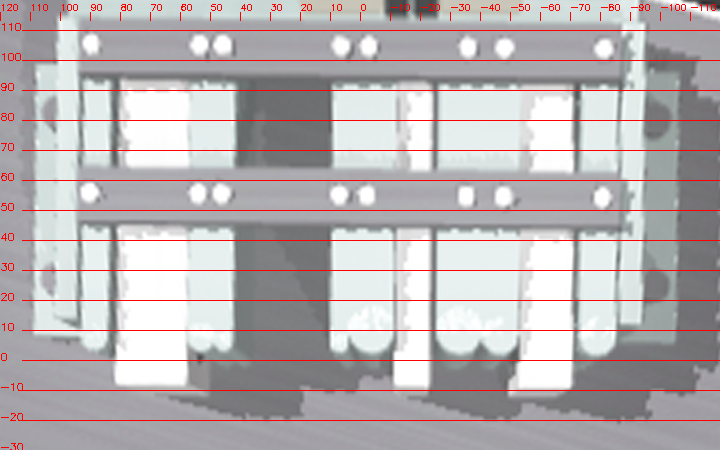

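View pics/s14.png

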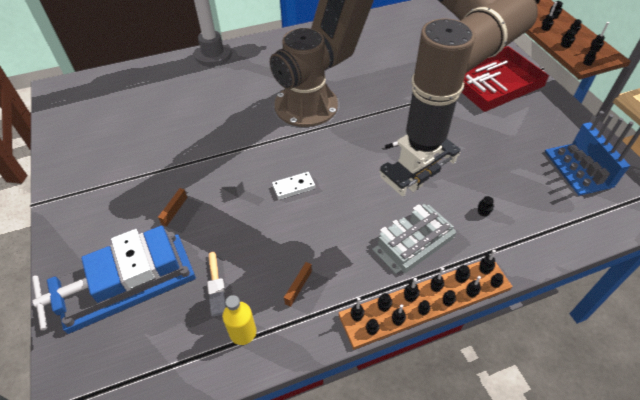

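All three tails line up at x≈−9 to −10.5. parallel12 is snug in slot14, parallel18 in slot20, and parallel24 and the other things are unmoved. The gripper is clear, so I'm handing in.

```bash
python3 - <<'E'
from h import *
arm.job_done(); print(arm.get_state()['t'])
E
```

```text
the job is handed in; nothing more can be done
the job is handed in; nothing more can be done
```

I slid both loose parallels into their matching slots, the 12 mm one in slot14 and the 18 mm one in slot20, and handed the job in at about 25 s of the 72 s allowed. For each one I gripped it off-centre, fed its head in under the first strap, then pushed its tail with closed fingers until it stopped.

**Last checks:**
- **Pushed home:** both pushes stalled against the stop bar at about 16 N, with the tool within 1 mm of where it should be. In the last wrist view the tails of all three parallels line up at 9 to 10.5 mm proud of the mouths (10 mm expected).
- **Right slots:** the two slots measured about 13 mm and 19 mm wide in the picture, which matches 14 and 20 mm. The thick rails beside the 14 mm slot also fit.
- **Surroundings:** parallel24, the plate, step block, brush and collet look unmoved, and the gripper ended clear of the rack. In the last scene picture the arm hides all but the tip of the tap wrench, so I could not check it fully; the arm never worked near it.

**What disagreed or was not checked:**
- My first estimate of the rack's angle from the top camera was 25.6°. The wrist view corrected it to 16.6° before I inserted anything.
- An overlay of the slots on the scene camera looked a few millimetres off, while the top and wrist views agreed to about 1 mm. I went with the top and wrist views.
- I did not measure the parallels' heights directly. I judged them upright on the slot floors from the pictures.

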